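# Seat the build plate on a 3D printer's bed

### The job

The oblong metal build plate lies askew on the 3D printer's bed. Without picking it up, push it along the bed with the fingertips until it is fully home: its rear edge against both pins on the side away from the robot, and its left edge (seen from the robot) against the single side pin. Keep it flat on the bed all the time, leave the other things on the bench alone, and move away from it at the end.

Things in the scene. Friction and masses are not known exactly. Their poses are not given: they have to be found in the camera images.
- bed: Printer bed unit, fixed. Origin: centre of its underside on the bench (z = 0); own x to the rear, away from the robot, y left, z up. Base slab 210 (x) x 290 mm, 12 mm high; in its middle a 70 x 140 mm block carries the black bed, 110 x 190 mm, from z = 37 to its level top at z = 45 mm. Outside the bed's outline there is free room above the base slab, but for the three pins.
- rear_pin_left (a point): Top of the left rear stop pin, on its axis: bed's own x = +75, y = +60, z = 68 mm. The three pins are fixed, upright, of plain steel, 10 mm in diameter, with a 20 mm wide foot collar up to z = 24 mm.
- rear_pin_right (a point): Top of the right rear stop pin, a like pin: bed's own x = +75, y = -60, z = 68 mm.
- side_pin (a point): Top of the single side stop pin, a like pin, left of the bed: bed's own x = +40, y = +115, z = 68 mm. There are no stops at the front and on the right.
- plate: Loose plain metal build plate, 140 (x) x 220 x 5 mm, 0.3 to 0.65 kg, flat on the bed (z = 45 to 50 mm), held by friction only (1.5 to 5 N; turning it about a pin takes more). Its edges overhang the bed. Origin: centre of the rectangle's underside; x to the rear, y left. Home: origin at bed x = 0, y = 0, yaw as the bed. Starts 20-45 mm too far forward, 10-32 mm too far right, turned up to 0.12 rad.
- tab_front (a point): Middle of the front end of the plate's tab, half way up its thickness (plate's own x = -85 mm, y = 0, z = 2.5 mm). The tab, 50 mm wide and as thick as the plate, sticks out 15 mm from the middle of the plate's front edge, towards the robot.
- grille: Bystander: loose round printed grille, gold-brown, 110 mm across (134 mm over its three small lugs), 18 mm high, lying on the bench left of the bed. Origin: centre of its underside.
- spool: Bystander: small filament spool lying flat on the bench left of the bed, 100 mm across, 50 mm high. Origin: centre of its underside.
- bottle: Bystander: upright bottle, 56 mm across, 150 mm high, on the bench to the right of the bed. Origin: centre of its underside.
- scraper: Bystander: spatula-like scraper 200 mm long lying on the bench left of the bed's front. Origin: under its middle, on the bench.

How it is judged:
At the end, for the whole second after the job is handed in: The plate lies flat and at rest on the bed, within 3 mm of its home place in both directions and within 0.03 rad of square, so against both rear pins and the side pin (x of plate in the frame of bed between -0.003 and 0.003 m and y of plate in the frame of bed between -0.003 and 0.003 m and z of plate in the frame of bed between 0.043 and 0.047 m and angle between the x axis of plate and the x axis of bed, either way round below 0.03 rad and angle between plate's own z axis and vertical below 0.02 rad and linear speed of plate below 0.01 m/s); the robot touches nothing.
It fails at once if the plate is lifted or carried: more than 6 mm off the bed (z of plate in the frame of bed above 0.051 m).
It fails at once if the plate is tipped by more than 0.08 rad (angle between plate's own z axis and vertical above 0.08 rad).
It fails at once if a bystander is moved by more than 15 mm (distance of any of grille, spool, bottle, scraper from where it was at the start of the episode above 0.015 m).
It also fails if it takes over 72 s, if anything falls off the work surface, if the arm or the gripper's body presses on something with over 40 N, if the wrist force passes 120 N, or if a joint passes its speed limit or range.

### The arm

A 6-joint arm with a two-finger parallel gripper is mounted at the origin on the work surface. World frame = base frame: x ahead of the robot, y to its left, z up, the work surface at z = 0. Lengths are in m, angles in rad, forces in N, time in s.
With the tool pointing down it reaches from about 0.375 to 0.9 m from the base axis. Payload 3.1 kg.
Tool frame: the origin (TCP) lies on the centre line of the jaws, within the pads' length; the fingertips stand 8 mm ahead of it and the grasp point (between the pads) lies 11 mm behind it; z points along the fingers, y is the line along which they close (so a half turn about z gives the same grasp; the last joint's range is limited). The gripper opens to 85 mm and grips with 20 to 120 N. Pads are 22 mm wide; open, the fingers measure 114 mm over their backs; the gripper's body (76 mm by 85 mm) begins 54 mm behind the grasp point. The pads swing forward as they close: fully open they stand 13 mm farther back than shut.
Start: joints at [-1.298, 0.527, 1.433, -0, 1.181, -0.178], TCP at [0.272, -0.563, 0.239] pointing down, gripper open.
Joint ranges: [-3.08, 3.08], [-0.75, 2.2], [0.22, 2.44], [-1.43, 4.57], [0, 2.65], [-2.85, 2.85]. Speed limits (rad/s): [2.79, 2.79, 3.14, 3.14, 3.14, 3.14].

### API

Orientations are given as a unit quaternion [x, y, z, w].
In Python, from station import * gives the robot as it stands.
- The arm moves only by the tool play_rows, never from a script. Its argument "rows" is a list of rows, each a list of 3 entries, a list of its own where there are three numbers: the turn, a rotation vector about the tool's x, y, z in degrees, then the shift along the tool's x, y, z in mm, then the closure, from 0 (fully open) to 1 (shut). In form: [[[ax, ay, az], [dx, dy, dz], jaw], ...]. A call has 1 to 12 rows; each row shifts and turns the commanded pose from where the row before left it, along the tool's axes as they then stand; what a row does not reach is not made up. A row lasts 1/12 s, in which the tool goes at most 41.7 mm and 7.16 degrees, less where a joint would pass 70% of its speed; a pose out of reach is approached as far as the arm can. A call with a gripper value outside its range is refused whole. The fingers move at their own pace and stop on an object; "grip_force" is the grip in N (left out, the last holds). Time passes only in rows, so rows that do not move let the fingers close. It gives the time, the measured TCP pose, the force, the opening and the grip force at its end, in the units of the state.
- sense(): the state, without advancing time (a new reading comes with each control period).
- snapshot(name): name is "side" or "top" or "wrist"; returns (picture, depth): 480x640x3 uint8, red, green, blue; 480x640 float32, m along the optical axis (not along the pixel's ray), 0 where there is no reading.
- get_calibration(name): a dict with "vfov" (degrees; the focal length in pixels is half the picture's height over the tangent of half this angle, whatever the lens; pixels are square), "cx", "cy" (the principal point, pixels), "xyz" and "attitude" of the camera in the world. Camera axes: x right, y down, z forward; pixel columns grow to the right and rows downward; lengths in m; the calibration is good to about 2 mm. A picture is of the moment at which its call begins: read the wrist's pose just before it. get_calibration takes no time and is no camera call; for the wrist camera it gives the pose at the moment of the call.
- sign_off(): hands the job in; it is judged then, once.
The state is a dict: "t": time; "q": joint angles; "qd": joint speeds; "tau": joint torques, N m; "tcp_pos": TCP position; "tool_rot": TCP orientation; "force": force on the tool from outside, world axes, zero at the start; "ft_torque": the same for the moment, N m; "finger_gap": opening from 0.0 (shut) to 1.0 (fully open); "gripper_force": force on a finger pad.
Only numpy, scipy, OpenCV 4.12 (cv2) and the standard library are available. Lean on these libraries where they do the work, as an engineer would, in place of code of your own. Each camera call takes 0.05 s, during which the arm holds its last target. There are 200 camera calls.

## Working session

There is one attempt and no reset: what is moved stays moved. The work goes in short steps, Python scripts to look and compute and a tool call to move; the robot and the scene stay as the last step left them, time stands still between calls to the robot, and variables do not carry over. Pictures are saved under pics/ and viewed, at most 10 in all, crops included, and the job is handed in when it is done.

Besides the shell and the picture viewer there is one more tool, called after "Emit:" as name([rows], argument=value, ...), one row to a line, values as JSON. play_rows: Moves the arm, as the interface text tells. Its arguments: {"type":"object","properties":{"rows":{"type":"array","items":{"type":"array"}},"grip_force":{"type":"number"}},"required":["rows"]}

```bash
mkdir -p pics; python3 - <<'E'
from station import *
import cv2,numpy as np
for n in("top","side"):
    p,d=snapshot(n); cv2.imwrite(f"pics/{n}0.png",p[:,:,::-1]); np.savez(f"{n}0.npz",p=p,d=d)
    print(n,get_calibration(n))
s=sense(); print(s['t'],s['tcp_pos'],s['tool_rot'],s['force'])
E
```

```text
top {'vfov': 44.69207340623904, 'cx': 327.013120489385, 'cy': 244.53607570902022, 'xyz': array([ 0.21735576, -0.01090353,  1.47554568]), 'attitude': array([-0.68019313,  0.72544401, -0.07541972,  0.07334949])}
side {'vfov': 47.88922178074631, 'cx': 318.1516337011009, 'cy': 253.61500558159617, 'xyz': array([-0.23763971,  0.70510497,  0.74672281]), 'attitude': array([-0.34432517,  0.809046  , -0.4380471 ,  0.1870815 ])}
0.1 [ 0.27215509 -0.56196098  0.23844159] [ 9.74710878e-01  2.23467640e-01 -3.94062022e-05 -9.56890871e-04] [-0.07431597  0.04240998 -0.60647838]
```

View pics/top0.png

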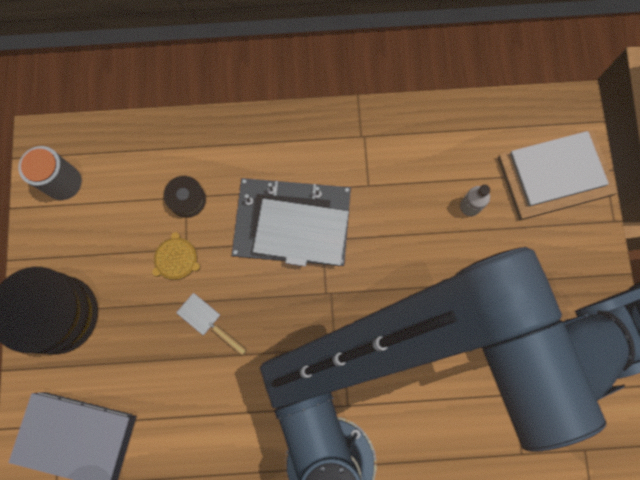

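View pics/side0.png

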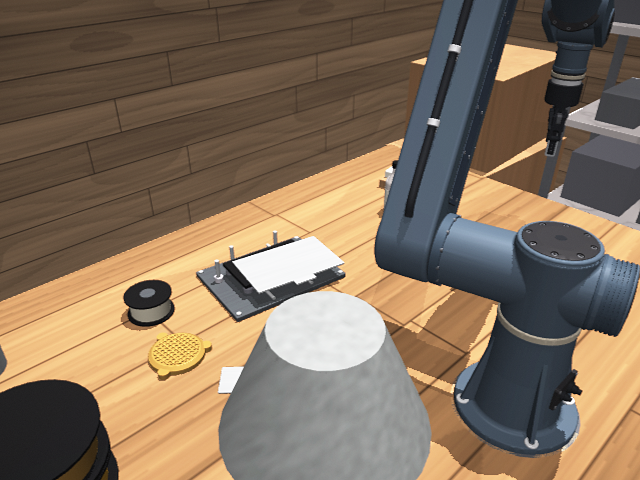

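The top view shows the base slab around (292,222), the pins near (272,187), (316,191) and (249,200), and the plate around (300,230) with its tab at (296,263). The side view shows the same things, with the plate at (290,265). I'll enlarge both.

```bash
python3 - <<'E'
import cv2
t=cv2.imread("pics/top0.png")[168:273,222:362]; cv2.imwrite("pics/topc.png",cv2.resize(t,None,fx=5.7,fy=5.7,interpolation=cv2.INTER_CUBIC))
t=cv2.imread("pics/side0.png")[225:325,190:350]; cv2.imwrite("pics/sidec.png",cv2.resize(t,None,fx=5,fy=5,interpolation=cv2.INTER_CUBIC))
E
cat > h.py <<'E'
from station import *
import numpy as np,cv2
from scipy.spatial.transform import Rotation as R
def ray(c,u,v):
    f=240/np.tan(np.radians(c['vfov']/2))
    return R.from_quat(c['attitude']).apply([(u-c['cx'])/f,(v-c['cy'])/f,1.])
def atz(c,u,v,z):
    r=ray(c,u,v); return c['xyz']+r*(z-c['xyz'][2])/r[2]
def proj(c,P):
    f=240/np.tan(np.radians(c['vfov']/2))
    p=R.from_quat(c['attitude']).inv().apply(np.asarray(P)-c['xyz'])
    return p[...,:2]/p[...,2:]*f+[c['cx'],c['cy']]
E
```

```text
(no output)
```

View pics/topc.png

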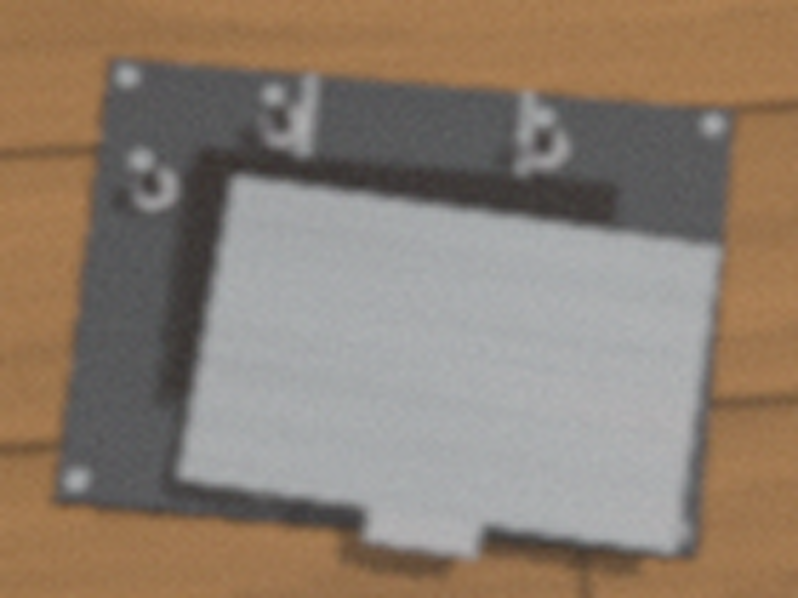

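View pics/sidec.png

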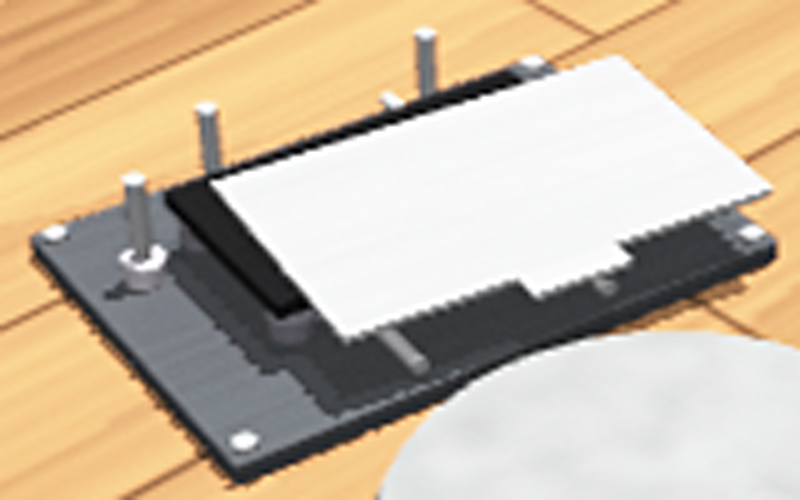

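Pixels read in the top crop are pin tops (272,92), (543,118), (141,158) and plate corners (230,176), (720,245), (680,553), (178,482). In the side crop they are pins (207,107), (425,35), (134,180) and corners (212,183), (622,57), (770,190), (347,338).

```bash
cat > m.py <<'E'
from h import *
from scipy.optimize import least_squares
ct,cs=get_calibration("top"),get_calibration("side")
T=lambda a:(np.array(a)+.5)/5.7-.5+[222,168]
S=lambda a:(np.array(a)+.5)/5-.5+[190,225]
def P2(p,L): 
    c,s=np.cos(p[2]),np.sin(p[2]); L=np.array(L)
    return np.c_[p[0]+c*L[:,0]-s*L[:,1],p[1]+s*L[:,0]+c*L[:,1],L[:,2]]
def tri(a,b):
    r1,r2=ray(ct,*a),ray(cs,*b); k=np.linalg.lstsq(np.c_[r1,-r2],cs['xyz']-ct['xyz'],rcond=None)[0]
    return (ct['xyz']+k[0]*r1+cs['xyz']+k[1]*r2)/2
def fit(L,t,s):
    f=lambda p:np.r_[(proj(ct,P2(p,L))-t).ravel(),(proj(cs,P2(p,L))-s).ravel()]
    r=least_squares(f,[.5,.05,-.1]); print(r.x.round(4),'res',r.fun.round(1)); 
    print([tri(a,b).round(3).tolist() for a,b in zip(t,s)]); return r.x
E
python3 - <<'E'
from m import *
b=fit([[.075,.06,.068],[.075,-.06,.068],[.04,.115,.068]],T([[272,92],[543,118],[141,158]]),S([[207,107],[425,35],[134,180]]))
z=.05;p=fit([[.07,.11,z],[.07,-.11,z],[-.07,-.11,z],[-.07,.11,z]],T([[230,176],[720,245],[680,553],[178,482]]),S([[212,183],[622,57],[770,190],[347,338]]))
c,s=np.cos(b[2]),np.sin(b[2]);d=p[:2]-b[:2]
print('plate in bed',c*d[0]+s*d[1],-s*d[0]+c*d[1],p[2]-b[2])
st=sense();print(R.from_quat(st['tool_rot']).as_matrix().round(3))
E
```

```text
[ 0.5982  0.0618 -0.1568] res [ 0.5  0.9  0.3  0.5  0.1  0.7 -0.7 -0.4 -0.4 -0.9 -0.8 -0.8]
[[0.683, 0.109, 0.067], [0.664, -0.01, 0.065], [0.657, 0.168, 0.065]]
[ 0.559   0.0382 -0.2121] res [ 0.6  0.6  0.4  0.8 -0.5  0.7  0.1  0.4 -0.6 -0.4 -1.3 -1.1  0.6 -1.
 -0.6 -0.2]
[[0.651, 0.131, 0.049], [0.605, -0.085, 0.047], [0.47, -0.056, 0.045], [0.514, 0.16, 0.049]]
plate in bed -0.03509702609556922 -0.02943556275823827 -0.055214001294869114
[[ 0.9    0.436 -0.001]
 [ 0.436 -0.9    0.002]
 [ 0.    -0.002 -1.   ]]
```

Emit:
play_rows([
  [[0,0,0],[18.4,-19.8,0],0],
  [[0,0,0],[18.4,-19.8,0],0],
  [[0,0,0],[18.4,-19.8,0],0],
  [[0,0,0],[18.4,-19.8,0],0],
  [[0,0,0],[18.4,-19.8,0],0],
  [[0,0,0],[18.4,-19.8,0],0],
  [[0,0,0],[18.4,-19.8,0],0],
  [[0,0,0],[18.4,-19.8,0],0],
  [[0,0,0],[18.4,-19.8,0],0],
  [[0,0,0],[18.4,-19.8,0],0],
  [[0,0,0],[18.4,-19.8,0],0],
  [[0,0,0],[18.4,-19.8,0],0],
], grip_force=60)

```text
t: 1.1
tcp_pos: [0.3675, -0.251, 0.2391]
tool_rot: [0.975, 0.223, -0.0, -0.0]
force: [0.7, -0.1, 0.3]
finger_gap: 1.005
gripper_force: 0.0
```

Emit:
play_rows([
  [[0,0,0],[18.4,-19.8,0],0],
  [[0,0,0],[18.4,-19.8,0],0],
  [[0,0,0],[18.4,-19.8,0],0],
  [[0,0,0],[18.4,-19.8,0],0],
  [[0,0,0],[18.4,-19.8,0],0],
  [[0,0,0],[18.4,-19.8,0],0],
  [[0,0,0],[18.4,-19.8,0],0],
  [[0,0,0],[18.4,-19.8,0],0],
  [[0,0,0],[18.4,-19.8,0],0],
  [[0,0,0],[18.4,-19.8,0],0],
  [[0,0,0],[18.4,-19.8,0],0],
  [[0,0,0],[18.4,-19.8,0],0],
])

```text
t: 2.1
tcp_pos: [0.4627, 0.059, 0.2391]
tool_rot: [0.975, 0.224, -0.0, -0.0]
force: [-0.4, -0.1, -0.4]
finger_gap: 1.002
gripper_force: 0.0
```

Emit:
play_rows([
  [[0,0,6.9],[0,0,0],0],
  [[0,0,6.9],[0,0,0],0],
  [[0,0,6.9],[0,0,0],0],
  [[0,0,6.9],[0,0,0],0],
  [[0,0,7],[0,0,0],0],
  [[0,0,0],[0,0,0],0],
  [[0,0,0],[0,0,0],0],
  [[0,0,0],[0,0,0],0],
])

```text
t: 2.77
tcp_pos: [0.4626, 0.0576, 0.2392]
tool_rot: [0.997, -0.075, -0.0, 0.0]
force: [-0.1, -1.1, 0.7]
finger_gap: 1.002
gripper_force: 0.0
```

```bash
cat > w.py <<'E'
from h import *
import sys
b=np.array([.5982,.0618,-.1568])
def st():
    s=sense();M=R.from_quat(s['tool_rot']).as_matrix();d=s['tcp_pos']-[b[0],b[1],0]
    B=R.from_euler('z',b[2]).as_matrix()
    print('t',s['t'],'tcp bed mm',((B.T@d)*1000).round(1),'yaw-bed',round(np.arctan2(M[1,0],M[0,0])-b[2],4),'tilt',M[2].round(3),'F bed',(B.T@s['force']).round(1),'gap',s['finger_gap'],'gf',s['gripper_force'])
if __name__=='__main__': st()
E
python3 w.py; python3 - <<'E'
from h import *
c=get_calibration("wrist");p,d=snapshot("wrist");cv2.imwrite("pics/w0.png",p[:,:,::-1]);np.savez("w0.npz",d=d,**c);print(c)
E
```

```text
t 2.7667 tcp bed mm [-133.3  -25.3  239.2] yaw-bed 0.0063 tilt [-0.  0. -1.] F bed [ 0.1 -1.1  0.7] gap 1.0019488781586827 gf 0.0
{'vfov': 58.19782414899871, 'cx': 317.31208005613695, 'cy': 242.55402459758471, 'xyz': array([0.53583316, 0.04615629, 0.373555  ]), 'attitude': array([-0.6448453 ,  0.75016366,  0.11107565, -0.09534786])}
```

View pics/w0.png

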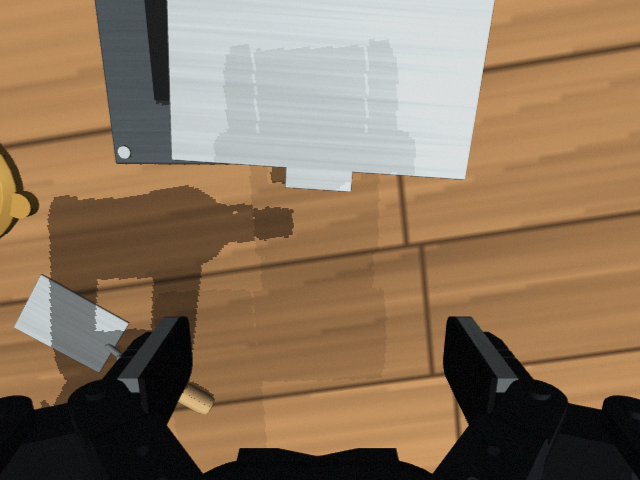

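The wrist picture shows the plate's front corners at (171,160) and (466,179), the tab front corners at (286,187) and (352,191), and the base slab corner at (117,162). The scraper is at lower left.

```bash
python3 - <<'E'
from w import *
c=dict(np.load("w0.npz"));B=R.from_euler('z',b[2]).as_matrix()
for n,u,v,z in [("FL",171,160,.05),("FR",466,179,.05),("tabL",286,187,.05),("tabR",352,191,.05),("slabFL",117,163,.012),("scr",200,400,.01)]:
    print(n,(B.T@(atz(c,u,v,z)-[b[0],b[1],0])*1000).round(1))
E
```

```text
FL [-93.8  83.1  50. ]
FR [-106.6 -137.    50. ]
tabL [-113.4   -1.8   50. ]
tabR [-116.2  -51.7   50. ]
slabFL [-100.6  140.8   12. ]
scr [-332.8   89.4   10. ]
```

Emit:
play_rows([
  [[0,0,0],[0,0,20],0],
  [[0,0,0],[0,0,20],0],
  [[0,0,0],[0,0,20],0],
  [[0,0,0],[0,0,20],0],
  [[0,0,0],[0,0,20],0.1],
  [[0,0,0],[0,0,20],0.2],
  [[0,0,0],[0,0,20],0.3],
  [[0,0,0],[0,0,20],0.3],
  [[0,0,0],[0,0,20],0.3],
  [[0,0,0],[0,0,21],0.3],
  [[0,0,0],[0,0,0],0.3],
  [[0,0,0],[0,0,0],0.3],
])

```text
t: 3.82
tcp_pos: [0.4622, 0.0576, 0.0376]
tool_rot: [0.997, -0.076, -0.001, -0.0]
force: [0.9, -0.7, 1.1]
finger_gap: 0.699
gripper_force: 0.0
```

```bash
python3 w.py; python3 - <<'E'
from h import *
p,d=snapshot("wrist");cv2.imwrite("pics/w1.png",p[:,:,::-1])
E
```

```text
t 3.8167 tcp bed mm [-133.7  -25.4   37.6] yaw-bed 0.0045 tilt [-0.003  0.    -1.   ] F bed [ 1.  -0.5  1.1] gap 0.6989990116859384 gf 0.0
```

View pics/w1.png

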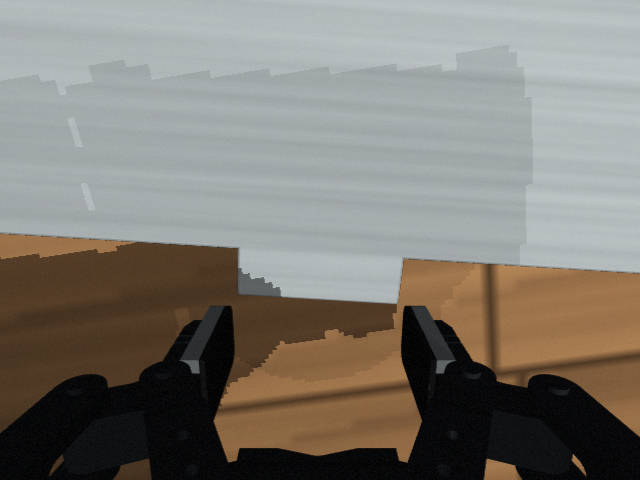

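The tab (238–398, front edge at v≈298) sits centred between the two finger pads (inner faces 234 and 402). I'll push rearward in small steps.

Emit:
play_rows([
  [[0,0,0],[4,0,0],0.3],
  [[0,0,0],[4,0,0],0.3],
  [[0,0,0],[4,0,0],0.3],
  [[0,0,0],[3,0,0],0.3],
  [[0,0,0],[3,0,0],0.3],
  [[0,0,0],[3,0,0],0.3],
  [[0,0,0],[3,0,0],0.3],
  [[0,0,0],[3,0,0],0.3],
  [[0,0,0],[3,0,0],0.3],
  [[0,0,0],[3,0,0],0.3],
  [[0,0,0],[3,0,0],0.3],
  [[0,0,0],[0,0,0],0.3],
])

```text
t: 4.87
tcp_pos: [0.4955, 0.0525, 0.0381]
tool_rot: [0.997, -0.076, -0.003, -0.0]
force: [-4.9, -0.7, 1.6]
finger_gap: 0.7
gripper_force: 2.5
```

```bash
python3 w.py; python3 - <<'E'
from h import *
p,d=snapshot("wrist");q,_=snapshot("top")
t=cv2.resize(q[168:273,222:362],None,fx=4.2,fy=4.2,interpolation=cv2.INTER_CUBIC)
o=np.zeros((600,800,3),np.uint8);o[:441,:588]=t[:441];o[441:,:212]=cv2.resize(p,(212,159))
cv2.imwrite("pics/c2.png",o[:,:,::-1])
E
```

```text
t 4.8667 tcp bed mm [-100.   -25.3   38.1] yaw-bed 0.0042 tilt [-0.007  0.    -1.   ] F bed [-4.7 -1.5  1.6] gap 0.6996629579655593 gf 2.5046382285654545
```

View pics/c2.png

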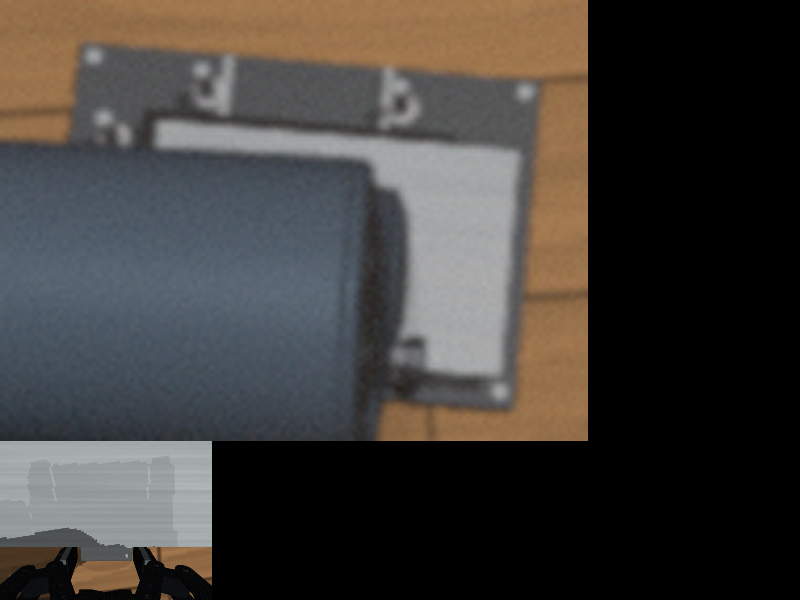

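The plate is now square to the bed and both fingers bear on its front edge, so next I'll move diagonally rear and left.

Emit:
play_rows([
  [[0,0,0],[1,-2,0],0.3],
  [[0,0,0],[1,-2,0],0.3],
  [[0,0,0],[1,-2,0],0.3],
  [[0,0,0],[1,-2,0],0.3],
  [[0,0,0],[1,-2,0],0.3],
  [[0,0,0],[1,-2,0],0.3],
  [[0,0,0],[1,-2,0],0.3],
  [[0,0,0],[1,-2,0],0.3],
  [[0,0,0],[1,-2,0],0.3],
  [[0,0,0],[1,-2,0],0.3],
  [[0,0,0],[0,0,0],0.3],
])

```text
t: 5.88
tcp_pos: [0.512, 0.0708, 0.0383]
tool_rot: [0.997, -0.076, 0.001, -0.0]
force: [-1.5, 0.1, -0.1]
finger_gap: 0.7
gripper_force: 0.8
```

```bash
python3 w.py; python3 - <<'E'
from h import *
p,d=snapshot("wrist");q,_=snapshot("side")
t=cv2.resize(q[225:325,190:350],None,fx=5,fy=5,interpolation=cv2.INTER_CUBIC)[:440]
o=np.zeros((600,800,3),np.uint8);o[:440,:]=t;o[440:,:640]=p[240:400]
cv2.imwrite("pics/c3.png",o[:,:,::-1])
E
```

```text
t 5.8833 tcp bed mm [-86.6  -4.6  38.3] yaw-bed 0.0039 tilt [ 0.001 -0.    -1.   ] F bed [-1.5 -0.1 -0.1] gap 0.7002315343149438 gf 0.836281132651493
```

View pics/c3.png

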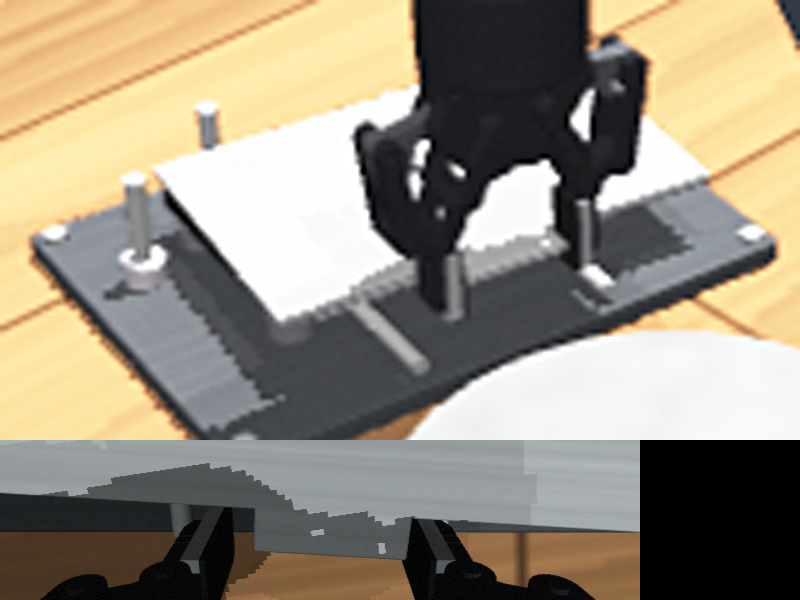

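The side pin push via the tab has turned the plate slightly clockwise: in the wrist view its front edge runs from v≈495 on the left to 530 on the right. Forward push to square it on the rear pins.

Emit:
play_rows([
  [[0,0,0],[1,0.5,0],0.3],
  [[0,0,0],[1,0.5,0],0.3],
  [[0,0,0],[1,0.5,0],0.3],
  [[0,0,0],[1,0.5,0],0.3],
  [[0,0,0],[0,0,0],0.3],
])

```text
t: 6.4
tcp_pos: [0.5147, 0.0676, 0.0383]
tool_rot: [0.997, -0.077, -0.0, 0.0]
force: [-2.7, 0.9, 0.6]
finger_gap: 0.696
gripper_force: 1.5
```

```bash
python3 w.py
```

```text
t 6.4 tcp bed mm [-83.4  -7.3  38.3] yaw-bed 0.0035 tilt [-0.001  0.    -1.   ] F bed [-2.8  0.5  0.6] gap 0.695940886184277 gf 1.5244944883784228
```

Force still low; continue forward in small steps until it rises.

Emit:
play_rows([
  [[0,0,0],[1,0,0],0.3],
  [[0,0,0],[1,0,0],0.3],
  [[0,0,0],[0,0,0],0.3],
])

```text
t: 6.65
tcp_pos: [0.5166, 0.0673, 0.0383]
tool_rot: [0.997, -0.076, -0.0, 0.0]
force: [-3.3, -0.8, -0.6]
finger_gap: 0.701
gripper_force: 1.9
```

Emit:
play_rows([
  [[0,0,0],[1,0,0],0.3],
  [[0,0,0],[1,0,0],0.3],
  [[0,0,0],[0,0,0],0.3],
])

```text
t: 6.9
tcp_pos: [0.5187, 0.067, 0.0383]
tool_rot: [0.997, -0.077, -0.0, 0.0]
force: [-5.1, -0.6, 0.9]
finger_gap: 0.703
gripper_force: 2.4
```

Emit:
play_rows([
  [[0,0,0],[1,0,0],0.3],
  [[0,0,0],[1,0,0],0.3],
  [[0,0,0],[0,0,0],0.3],
])

```text
t: 7.15
tcp_pos: [0.5188, 0.067, 0.0382]
tool_rot: [0.997, -0.077, -0.002, 0.0]
force: [-7.8, -0.8, 4.2]
finger_gap: 0.699
gripper_force: 3.8
```

```bash
python3 w.py; python3 - <<'E'
from h import *
p,d=snapshot("wrist");q,_=snapshot("side")
t=cv2.resize(q[225:325,190:350],None,fx=5,fy=5,interpolation=cv2.INTER_CUBIC)[:440]
o=np.zeros((600,800,3),np.uint8);o[:440,:]=t;o[440:,:640]=p[240:400]
cv2.imwrite("pics/c4.png",o[:,:,::-1])
E
```

```text
t 7.15 tcp bed mm [-79.2  -7.3  38.2] yaw-bed 0.0034 tilt [-0.005  0.    -1.   ] F bed [-7.6 -2.   4.2] gap 0.6994173935816305 gf 3.7604216393083334
```

View pics/c4.png

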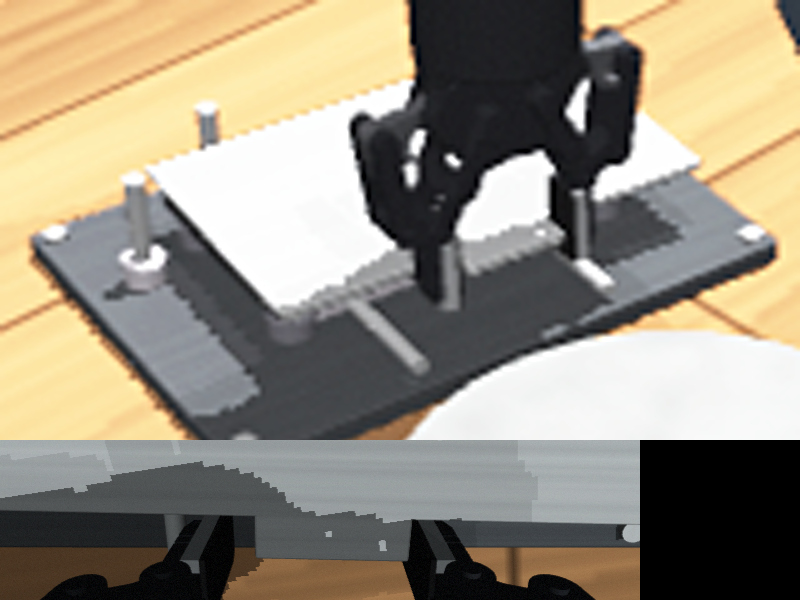

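The plate's stalled against the rear pins at 7.6 N, with TCP bed x = −79.2 and tab about 4.5 mm right of the jaw centre. The front edge is nearly square in the wrist view. Now I'll retreat, rise, shut the jaws and move to the plate's right side.

Emit:
play_rows([
  [[0,0,0],[-5,-1,0],0.3],
  [[0,0,0],[-10,0,0],0.3],
  [[0,0,0],[-12,0,0],0.3],
  [[0,0,0],[0,0,-20],0.4],
  [[0,0,0],[0,0,-20],0.6],
  [[0,0,0],[0,0,-24],0.8],
  [[0,0,0],[0,25,0],1],
  [[0,0,0],[0,25,0],1],
  [[0,0,0],[0,25,0],1],
  [[0,0,0],[0,25,0],1],
  [[0,0,0],[0,25,0],1],
  [[0,0,0],[0,25,0],1],
])

```text
t: 8.25
tcp_pos: [0.4728, -0.0778, 0.1028]
tool_rot: [0.997, -0.076, 0.002, 0.001]
force: [0.4, 0.2, -0.6]
finger_gap: -0.003
gripper_force: 0.0
```

Emit:
play_rows([
  [[0,0,0],[25,0,0],1],
  [[0,0,0],[25,0,0],1],
  [[0,0,0],[25,0,0],1],
  [[0,0,0],[25,0,0],1],
  [[0,0,0],[25,0,0],1],
  [[0,0,0],[0,0,20],1],
  [[0,0,0],[0,0,20],1],
  [[0,0,0],[0,0,20],1],
  [[0,0,0],[0,0,4],1],
  [[0,0,0],[0,0,0],1],
])

```text
t: 9.08
tcp_pos: [0.5947, -0.095, 0.0371]
tool_rot: [0.997, -0.076, -0.0, -0.0]
force: [-0.0, 0.1, -0.4]
finger_gap: -0.003
gripper_force: 0.0
```

```bash
python3 w.py; python3 - <<'E'
from h import *
p,d=snapshot("wrist");q,_=snapshot("top")
t=cv2.resize(q[168:273,222:362],None,fx=5.7,fy=5.7,interpolation=cv2.INTER_CUBIC)
t[:120,560:720]=0
o=t.copy();o=np.zeros((600,800,3),np.uint8);o[:t.shape[0],:t.shape[1]]=cv2.resize(q[168:273,222:362],None,fx=5.7,fy=5.7,interpolation=cv2.INTER_CUBIC)
o[440:,587:800]=cv2.resize(p,(213,160))
cv2.imwrite("pics/c5.png",o[:,:,::-1])
E
```

```text
t 9.0833 tcp bed mm [  21.  -155.5   37.1] yaw-bed 0.004 tilt [-0.001 -0.    -1.   ] F bed [-0.   0.1 -0.4] gap -0.0034510820371705655 gf 0.0
```

View pics/c5.png

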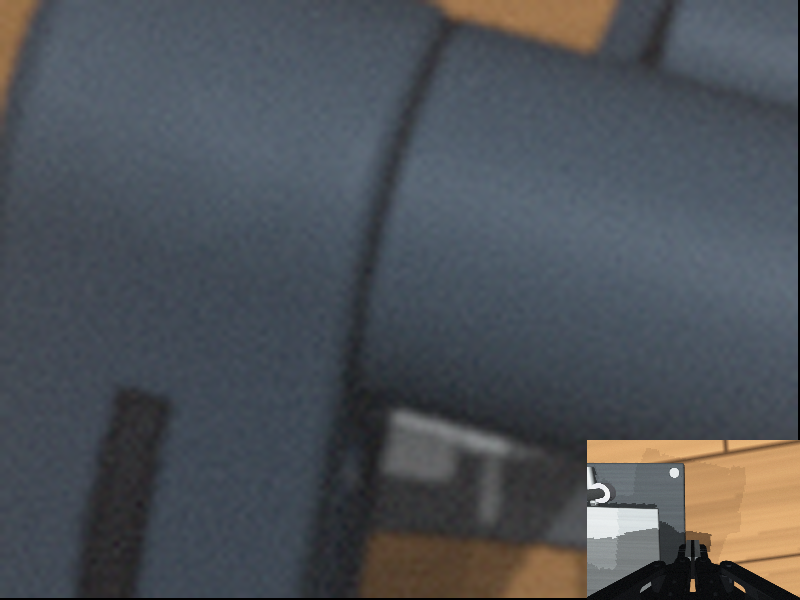

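The inset shows the shut fingers to the right of the plate, and the rear edge touching the right pin. I've used all 10 pictures, so from here I go by force and numbers. Pushing left now.

Emit:
play_rows([
  [[0,0,0],[0,-4,0],1],
  [[0,0,0],[0,-4,0],1],
  [[0,0,0],[0,-3,0],1],
  [[0,0,0],[0,-2,0],1],
  [[0,0,0],[0,-2,0],1],
  [[0,0,0],[0,-2,0],1],
  [[0,0,0],[0,-1,0],1],
  [[0,0,0],[0,0,0],1],
])

```text
t: 9.85
tcp_pos: [0.5978, -0.0775, 0.0384]
tool_rot: [0.997, -0.076, 0.0, 0.0]
force: [0.0, -0.1, -0.7]
finger_gap: 0.002
gripper_force: 0.1
```

Emit:
play_rows([
  [[0,0,0],[0,-1,0],1],
  [[0,0,0],[0,-1,0],1],
  [[0,0,0],[0,-1,0],1],
  [[0,0,0],[0,0,0],1],
])

```text
t: 10.18
tcp_pos: [0.5987, -0.0751, 0.0384]
tool_rot: [0.997, -0.077, 0.001, 0.0]
force: [-0.6, -4.1, 0.7]
finger_gap: -0.001
gripper_force: 1.8
```

Emit:
play_rows([
  [[0,0,0],[0,-1,0],1],
  [[0,0,0],[0,-1,0],1],
  [[0,0,0],[0,-1,0],1],
  [[0,0,0],[0,0,0],1],
])

```text
t: 10.52
tcp_pos: [0.5989, -0.0716, 0.0384]
tool_rot: [0.997, -0.076, 0.0, 0.0]
force: [1.1, -3.7, -0.0]
finger_gap: 0.001
gripper_force: 1.7
```

```bash
python3 w.py
```

```text
t 10.5167 tcp bed mm [  21.5 -131.6   38.4] yaw-bed 0.0038 tilt [ 0.  0. -1.] F bed [ 1.6 -3.5 -0. ] gap 0.001443015930360553 gf 1.7353036254644394
```

Emit:
play_rows([
  [[0,0,0],[0,-1,0],1],
  [[0,0,0],[0,-1,0],1],
  [[0,0,0],[0,-1,0],1],
  [[0,0,0],[0,0,0],1],
])

```text
t: 10.85
tcp_pos: [0.5992, -0.0684, 0.0384]
tool_rot: [0.997, -0.076, 0.0, -0.0]
force: [0.1, -3.4, 0.3]
finger_gap: -0.0
gripper_force: 1.7
```

Emit:
play_rows([
  [[0,0,0],[0,-1,0],1],
  [[0,0,0],[0,-1,0],1],
  [[0,0,0],[0,0,0],1],
])

```text
t: 11.1
tcp_pos: [0.5995, -0.0665, 0.0384]
tool_rot: [0.997, -0.076, 0.0, -0.0]
force: [0.8, -3.7, 1.5]
finger_gap: -0.003
gripper_force: 1.8
```

Emit:
play_rows([
  [[0,0,0],[0,-1,0],1],
  [[0,0,0],[0,-1,0],1],
  [[0,0,0],[0,0,0],1],
])

```text
t: 11.35
tcp_pos: [0.5998, -0.0646, 0.0384]
tool_rot: [0.997, -0.076, 0.0, -0.0]
force: [0.3, -3.8, 1.5]
finger_gap: 0.0
gripper_force: 1.9
```

```bash
python3 w.py
```

```text
t 11.35 tcp bed mm [  21.3 -124.6   38.4] yaw-bed 0.0038 tilt [ 0. -0. -1.] F bed [ 0.9 -3.7  1.5] gap 0.00020082485100537454 gf 1.8989811837673187
```

Sliding steadily at about 3.7 N, with no pin contact yet.

Emit:
play_rows([
  [[0,0,0],[0,-1,0],1],
  [[0,0,0],[0,-1,0],1],
  [[0,0,0],[0,0,0],1],
])

```text
t: 11.6
tcp_pos: [0.5999, -0.0641, 0.0384]
tool_rot: [0.997, -0.076, -0.0, 0.001]
force: [-2.0, -8.4, 1.6]
finger_gap: -0.004
gripper_force: 4.5
```

Emit:
play_rows([
  [[0,0,0],[0,-1,0],1],
  [[0,0,0],[0,0,0],1],
])

```text
t: 11.77
tcp_pos: [0.5999, -0.0639, 0.0384]
tool_rot: [0.997, -0.076, -0.0, 0.002]
force: [-1.4, -11.9, 2.2]
finger_gap: 0.0
gripper_force: 5.8
```

Emit:
play_rows([
  [[0,0,0],[0,-1,0],1],
  [[0,0,0],[0,0,0],1],
])

```text
t: 11.93
tcp_pos: [0.6, -0.0638, 0.0384]
tool_rot: [0.997, -0.075, -0.0, 0.002]
force: [-3.0, -13.9, 2.6]
finger_gap: -0.001
gripper_force: 7.2
```

Stalled at the side pin with 14 N. Now I'll back off, rise, return to the front, and make the final squaring push.

Emit:
play_rows([
  [[0,0,0],[0,6,0],1],
  [[0,0,0],[0,14,0],1],
  [[0,0,0],[0,0,-20],1],
  [[0,0,0],[0,0,-22],1],
  [[0,0,0],[0,0,-22],1],
  [[0,0,0],[-26,0,0],1],
  [[0,0,0],[-26,0,0],1],
  [[0,0,0],[-26,0,0],1],
  [[0,0,0],[-26,0,0],1],
  [[0,0,0],[-27,0,0],1],
  [[0,0,0],[0,0,0],1],
])

```text
t: 12.85
tcp_pos: [0.4595, -0.0574, 0.1015]
tool_rot: [0.997, -0.077, -0.006, -0.002]
force: [-0.5, 0.9, 0.7]
finger_gap: -0.001
gripper_force: 0.0
```

Emit:
play_rows([
  [[0,0,0],[0,-28,0],0.5],
  [[0,0,0],[0,-28,0],0.2],
  [[0,0,0],[0,-28,0],0.2],
  [[0,0,0],[0,-28,0],0.2],
  [[0,0,0],[0,-27,0],0.2],
  [[0,0,0],[0,0,20],0.2],
  [[0,0,0],[0,0,20],0.2],
  [[0,0,0],[0,0,20],0.2],
  [[0,0,0],[0,0,4],0.2],
  [[0,0,0],[0,0,0],0.2],
])

```text
t: 13.68
tcp_pos: [0.4878, 0.0771, 0.037]
tool_rot: [0.997, -0.077, -0.002, -0.0]
force: [-0.2, 0.1, 0.5]
finger_gap: 0.799
gripper_force: 0.0
```

```bash
python3 w.py; python3 - <<'E'
from w import *
B=R.from_euler('z',b[2]).as_matrix()
c=get_calibration("wrist");p,d=snapshot("wrist")
f=240/np.tan(np.radians(c['vfov']/2));v,u=np.mgrid[:480,:640]
P=R.from_quat(c['attitude']).apply(np.stack([(u-c['cx'])/f*d,(v-c['cy'])/f*d,d],-1).reshape(-1,3))+c['xyz']
Q=((P-[b[0],b[1],0])@B*1000)[d.ravel()>0]
m=Q[(abs(Q[:,2]-50)<4)]
print('z',np.median(m[:,2]))
for y in range(-90,100,15):   # front edge along y
    k=m[(abs(m[:,1]-y)<3)&(m[:,0]>-100)]
    if len(k)>20: print(y,k[:,0].min().round(1))
t=m[(m[:,0]<-76)&(m[:,0]>-84)&(abs(m[:,1])<34)]
print('tab y',np.percentile(t[:,1],[1,99]) if len(t) else None)
E
```

```text
t 13.6833 tcp bed mm [-111.5   -2.2   37. ] yaw-bed 0.0034 tilt [-0.004 -0.    -1.   ] F bed [-0.2  0.1  0.5] gap 0.7994517060183012 gf 0.0
z 49.80368724434519
-90 -71.0
-75 -71.0
-60 -70.8
-45 -100.0
-30 -70.1
-15 -85.1
0 -84.8
15 -84.6
30 -100.0
45 -69.3
60 -69.2
75 -68.7
90 -68.4
tab y [-23.99912711  24.6333738 ]
```

Emit:
play_rows([
  [[0,0,0],[5,0,0],0.2],
  [[0,0,0],[5,0,0],0.2],
  [[0,0,0],[5,0,0],0.2],
  [[0,0,0],[5,0,0],0.2],
  [[0,0,0],[3,0,0],0.2],
  [[0,0,0],[3,0,0],0.2],
  [[0,0,0],[2,0,0],0.2],
  [[0,0,0],[1,0,0],0.2],
  [[0,0,0],[1,0,0],0.2],
  [[0,0,0],[0,0,0],0.2],
])

```text
t: 14.57
tcp_pos: [0.517, 0.0724, 0.0381]
tool_rot: [0.997, -0.077, -0.002, -0.0]
force: [-3.8, -0.4, 1.7]
finger_gap: 0.8
gripper_force: 1.7
```

Emit:
play_rows([
  [[0,0,0],[1,0,0],0.2],
  [[0,0,0],[1,0,0],0.2],
  [[0,0,0],[1,0,0],0.2],
  [[0,0,0],[0,0,0],0.2],
])

```text
t: 14.9
tcp_pos: [0.5173, 0.0723, 0.038]
tool_rot: [0.997, -0.077, -0.005, -0.0]
force: [-7.7, 0.8, 6.0]
finger_gap: 0.8
gripper_force: 3.9
```

Emit:
play_rows([
  [[0,0,0],[1,0,0],0.2],
  [[0,0,0],[1,0,0],0.2],
  [[0,0,0],[0,0,0],0.2],
])

```text
t: 15.15
tcp_pos: [0.5177, 0.072, 0.038]
tool_rot: [0.997, -0.077, -0.006, 0.0]
force: [-10.2, -1.2, 7.0]
finger_gap: 0.8
gripper_force: 5.0
```

```bash
python3 w.py
```

```text
t 15.15 tcp bed mm [-81.1  -2.5  38. ] yaw-bed 0.0029 tilt [-0.012  0.001 -1.   ] F bed [-9.9 -2.8  7. ] gap 0.7998457647337681 gf 4.996629506349564
```

Emit:
play_rows([
  [[0,0,0],[1,0,0],0.2],
  [[0,0,0],[1,0,0],0.2],
  [[0,0,0],[1,0,0],0.2],
  [[0,0,0],[0,0,0],0.2],
])

```text
t: 15.48
tcp_pos: [0.5185, 0.0715, 0.0378]
tool_rot: [0.997, -0.077, -0.009, 0.0]
force: [-13.4, -1.7, 9.5]
finger_gap: 0.798
gripper_force: 6.4
```

Emit:
play_rows([
  [[0,0,0],[1,0,0],0.2],
  [[0,0,0],[1,0,0],0.2],
  [[0,0,0],[1,0,0],0.2],
  [[0,0,0],[0,0,0],0.2],
])

```text
t: 15.82
tcp_pos: [0.5201, 0.0708, 0.0376]
tool_rot: [0.997, -0.076, -0.01, 0.001]
force: [-13.8, -3.4, 7.4]
finger_gap: 0.804
gripper_force: 6.8
```

```bash
python3 w.py
```

```text
t 15.8167 tcp bed mm [-78.6  -3.3  37.6] yaw-bed 0.0037 tilt [-0.02   0.003 -1.   ] F bed [-13.1  -5.5   7.4] gap 0.803625958816055 gf 6.840463578701019
```

Emit:
play_rows([
  [[0,0,0],[1,0,0],0.2],
  [[0,0,0],[1,0,0],0.2],
  [[0,0,0],[0,0,0],0.2],
])

```text
t: 16.07
tcp_pos: [0.5217, 0.0704, 0.0375]
tool_rot: [0.997, -0.076, -0.01, 0.001]
force: [-15.2, -2.4, 11.0]
finger_gap: 0.798
gripper_force: 7.4
```

Emit:
play_rows([
  [[0,0,0],[1,0,0],0.2],
  [[0,0,0],[1,0,0],0.2],
  [[0,0,0],[0,0,0],0.2],
])

```text
t: 16.32
tcp_pos: [0.5217, 0.0704, 0.0375]
tool_rot: [0.997, -0.076, -0.012, 0.001]
force: [-17.7, -2.5, 13.4]
finger_gap: 0.8
gripper_force: 8.8
```

Emit:
play_rows([
  [[0,0,0],[1,0,0],0.2],
  [[0,0,0],[1,0,0],0.2],
  [[0,0,0],[0,0,0],0.2],
])

```text
t: 16.57
tcp_pos: [0.5218, 0.0705, 0.0374]
tool_rot: [0.997, -0.076, -0.015, 0.0]
force: [-20.3, -2.0, 14.4]
finger_gap: 0.8
gripper_force: 10.1
```

```bash
python3 w.py
```

```text
t 16.5667 tcp bed mm [-76.8  -3.4  37.4] yaw-bed 0.004 tilt [-0.029  0.003 -1.   ] F bed [-19.7  -5.2  14.4] gap 0.800354908786867 gf 10.102376639842987
```

Stalled hard at 20 N with both pins in contact. I'll retreat and measure plate and pins together with the wrist camera's depth.

Emit:
play_rows([
  [[0,0,0],[-8,0,0],0.2],
  [[0,0,0],[-12,0,0],0.2],
  [[0,0,0],[-20,0,0],0.2],
  [[0,0,0],[0,0,-25],0.2],
  [[0,0,0],[0,0,-30],0.2],
  [[0,0,0],[0,0,-30],0.2],
  [[0,0,0],[0,0,-30],0.2],
  [[0,0,0],[0,0,-30],0.2],
  [[0,0,0],[0,0,-30],0.2],
  [[0,0,0],[20,0,-25],0.2],
  [[0,0,0],[20,0,0],0.2],
  [[0,0,0],[20,0,0],0.2],
])

```text
t: 17.57
tcp_pos: [0.5582, 0.0664, 0.2413]
tool_rot: [0.997, -0.076, 0.004, 0.0]
force: [-0.7, 0.3, -0.0]
finger_gap: 0.8
gripper_force: 0.0
```

Emit:
play_rows([
  [[0,0,0],[20,0,0],0.2],
  [[0,0,0],[0,0,0],0.2],
  [[0,0,0],[0,0,0],0.2],
])

```text
t: 17.82
tcp_pos: [0.576, 0.0633, 0.2382]
tool_rot: [0.997, -0.077, 0.001, 0.0]
force: [-0.5, -0.4, -1.3]
finger_gap: 0.802
gripper_force: 0.0
```

```bash
python3 w.py; cat > chk.py <<'E'
from w import *
from scipy.optimize import least_squares
B=R.from_euler('z',b[2]).as_matrix()
c=get_calibration("wrist");p,d=snapshot("wrist");cv2.imwrite("chk.png",p[:,:,::-1])
f=240/np.tan(np.radians(c['vfov']/2));v,u=np.mgrid[:480,:640]
P=R.from_quat(c['attitude']).apply(np.stack([(u-c['cx'])/f*d,(v-c['cy'])/f*d,d],-1).reshape(-1,3))+c['xyz']
Q=((P-[b[0],b[1],0])@B*1000)[d.ravel()>0]
m=Q[(abs(Q[:,2]-50)<4)&(abs(Q[:,0])<110)&(abs(Q[:,1])<125)]
print('z',np.median(m[:,2]),'ext',m.min(0).round(1),m.max(0).round(1))
def edge(ax,lo,vals,fn,sel=None):
    r=[]
    for y in vals:
        k=m[(abs(m[:,1-ax]-y)<2)]
        k=k[abs(k[:,ax]-lo)<12]
        if len(k)>8: r.append((y,fn(k[:,ax])))
    r=np.array(r); print(ax,lo,len(r),np.polyfit(r[:,0],r[:,1],1).round(4) if len(r)>1 else r)
edge(0,70,[-95,-80,-40,-20,0,20,40,85,95],np.max)
edge(0,-70,[-95,-80,-70,-60,50,60,70,80,95],np.min)
edge(1,110,range(-60,25,8),np.max); edge(1,-110,range(-60,61,8),np.min)
for n,x,y in [("RL",75,60),("RR",75,-60),("S",40,115)]:
    k=Q[(abs(Q[:,2]-68)<2)&(np.hypot(Q[:,0]-x,Q[:,1]-y)<14)]
    print(n,len(k),((k.min(0)+k.max(0))/2).round(1),k.mean(0).round(1)) if len(k) else print(n,0)
E
python3 chk.py
```

```text
t 17.8167 tcp bed mm [-22.2  -2.  238.2] yaw-bed 0.0036 tilt [ 0.001 -0.    -1.   ] F bed [-0.4 -0.5 -1.3] gap 0.8019262118369719 gf 0.0
z 49.82550661886019 ext [ -81.  -111.6   46. ] [ 83.4 112.   53.9]
0 70 9 [2.00000e-04 7.40533e+01]
0 -70 9 [-4.60000e-03 -6.51937e+01]
1 110 11 [4.300000e-03 1.086464e+02]
1 -110 16 [-1.600000e-03 -1.110238e+02]
RL 178 [78.9 58.4 67.9] [78.9 58.3 67.8]
RR 181 [ 79.3 -61.2  67.8] [ 79.2 -61.2  67.7]
S 171 [ 44.  112.9  67.7] [ 43.9 113.   67.7]
```

In one wrist frame, the bed found from the pins is at (+4.1, −1.6) mm and the plate centre at (+4.4, −1.2) mm. The plate is within about 0.5 mm and 0.005 rad of home, flat at z ≈ 49.8 on its top face, and the gripper is well clear.

```bash
python3 -c "
from station import *
print(sign_off())"
```

```text
the job is handed in; nothing more can be done
None
```

I pushed the plate home against both rear pins and the side pin, and handed the job in at about 18 s. My last check put it within about 0.5 mm and 0.005 rad of home, lying flat with the gripper clear; the hand-in call returned no verdict.

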